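# Level the hinged key-programming shelf and hold it there

## Robot

A 6-joint arm with a two-finger parallel gripper is mounted at the origin on the work surface. World frame = base frame: x ahead of the robot, y to its left, z up, the work surface at z = 0. Lengths are in m, angles in rad, forces in N, time in s.
With the tool pointing down it reaches from about 0.325 to 1 m from the base axis. Payload 5.1 kg.
Tool frame: the origin (TCP) lies midway between the tips of the shut fingers; the grasp point (between the pads) lies 19 mm behind it; z points along the fingers, y is the line along which they close (so a half turn about z gives the same grasp; the last joint's range is limited). The gripper opens to 85 mm and grips with 20 to 120 N. Pads are 22 mm wide; open, the fingers measure 114 mm over their backs; the gripper's body (76 mm by 85 mm) begins 54 mm behind the grasp point. The pads swing forward as they close: fully open they stand 13 mm farther back than shut.
Start: joints at [1.035, 0.124, 1.65, -0, 1.367, -0.083], TCP at [0.284, 0.584, 0.231] pointing down, gripper open.
Joint ranges: [-2.61, 2.61], [-1.02, 2.33], [0.03, 2.71], [-1.35, 4.49], [0.32, 2.68], [-2.91, 2.91]. Speed limits (rad/s): [2.57, 2.57, 3.14, 3.14, 3.14, 3.14].

## Interface

Orientations are given as a 3x3 rotation matrix whose columns are the frame's x, y, z axes.
In Python, from rig import env, read_state, snapshot, get_calibration, job, boxes_of, masks_of, place_of gives the robot as it stands. Calls block until the motion is done:
- env.goto(position, orientation): joint-space move of the TCP to a pose.
- env.move_linear(position, frame=None, v=0.15, guard=None): straight line of the TCP; frame=None keeps the orientation; v is the mean speed in m/s. With guard (N) it stops when the force on the tool has changed by that much, and returns True; else False.
- env.move_joints(angles): joint-space move.
- env.command_gripper(opening, grasp_force=None): finger opening in m; grasp_force is the grip in N (None keeps the last); returns when the fingers have stopped.
- env.pause(seconds).
- env.solve_ik(position, orientation): joint angles nearest the present ones, or None.
- read_state(): the state.
- snapshot(name): name is "side" or "top" or "wrist"; returns the picture (420x560x3 uint8, blue, green, red); there is no depth.
- get_calibration(name): a dict with "fx", "fy", "cx", "cy" (pixels), "T" (4x4, takes a point from camera to world coordinates). Camera axes: x right, y up, looking along -z (the intrinsics and any distortion apply to the point x, -y, -z); pixel columns grow to the right and rows downward; lengths in m; the calibration is good to about 2 mm. A picture is of the moment at which its call begins: read the wrist's pose just before it. get_calibration takes no time and is no camera call; for the wrist camera it gives the pose at the moment of the call.
A pose or a line that the arm cannot do raises env.Unreachable and nothing moves.
- job.sign_off(): hands the job in; it is judged then, once.
Trained networks look in the newest picture that a camera, given by its name, has taken for a name from the list of things; names that differ only in an ending like _2 or _b are one class to them, and where a whole thing is asked for, a point or a joint stands for the part that bears it (a point fixed in the world has none). Each returns a list of dicts, best first, with "confidence" (0 to 1); they miss things now and then, are a little off and sometimes report something else, mostly with a low value. They report only what shows in the picture. A call takes as long as a camera call.
- boxes_of(camera, label): "pixel" ([column, row] in pixels, amid what is visible of it).
- masks_of(camera, label): "mask" (420x560 bool, what is visible of it) and "pixel" ([column, row] in pixels, amid what is visible of it).
- place_of(camera, label): "pixel" ([column, row] in pixels: a listed point, or the origin of a listed thing).
The state is a dict: "time_s": time; "joints": joint angles; "qvel": joint speeds; "effort": joint torques, N m; "eef_pos": TCP position; "tool_rot": TCP orientation; "force": force on the tool from outside, world axes, zero at the start; "wrist_torque": the same for the moment, N m; "gripper_width": finger opening in m; "finger_force": force on a finger pad.
Only numpy, scipy, OpenCV 4.12 (cv2) and the standard library are available. Lean on these libraries where they do the work, as an engineer would, in place of code of your own. Each camera call takes 0.05 s, during which the arm holds its last target. There are 200 camera calls.

## Task

Stand the loose ball level upright on the clear part of the white hinged shelf, beside the black reader disc, lengthwise from the hinge towards the levelling foot. Then take the foot's round knob, press it down so that the foot stands on its rubber pad, and turn it until the level's ball lies between the two black lines. Finish while still gripping the knob and holding it pressed down with the ball centred, so that it can be locked off, and leave the other things on the desk where they are.

Things in the scene. Friction and masses are not known exactly. Their poses are not given: they have to be found in the camera images.
- level_center (a point): Centre of the loose ball level: plain aluminium bar 110 (x) x 26 (y) x 34 mm high (z up), 0.18 kg, on top a white strip, two black cross lines and a dark steel ball standing 9 mm proud at mid-length. It starts standing on the desk (z = 0); the centre is 17 mm above its underside. Grip it across the 26 mm.
- level_ball (a joint): Place of the 10 mm steel ball along the level's x, m; 0 = centred, stops at +-0.022. It rolls to the LOWER end, about 4.4 mm per degree (0.25 m per rad) of slope, and settles in about 1 s. The black lines are 9 mm either side of the middle, so it lies between them when within 4 mm.
- shelf_spot (a point): Middle of the clear part of the white shelf's top face, where the level goes (centre within 45 mm in x, 30 mm in y, either way round). z square out of the face, x towards the hinge, y away from the reader disc. In this frame the face spans x -145 to 77, y -119 to 45 mm; knob axis at x -115, y -37; reader disc (radius 28, 8 high) at x 0, y -82. 75 mm above the desk when level.
- shelf (a joint): Slope of the shelf about its hinge line (in the shelf_spot frame x = 70 mm, 6 mm under the face), rad: 0 = level, positive = foot end raised; range -0.09 to 0.1. A damped spring lifts the foot end to 0.1 when nothing presses; some 7 to 9 N down on the knob balances it, more brings it slowly down. With the foot on its pad the foot's screw sets the slope.
- foot_knob: Levelling foot: black round fluted knob, 32 mm across, 28 tall, at the shelf edge nearest the robot. Origin on the axis at knob half height, z up the screw; turns with the knob. Right-hand, 24 mm lead, 0.12 N m friction. Foot on pad: 1 rad clockwise (from above) raises the foot end 3.8 mm (slope +0.0206), the knob's height stays. 1 to 2.7 rad needed, either way; 9 mm or more free below the knob.
- foot_tip (a point): Lower end of the foot's 12 mm steel screw, 86 mm below the knob's half height. With the shelf up it hangs 7 to 30 mm above its pad.
- pad_thin_top (a point): Centre of the top of the thinner round rubber pad (34 mm across), fixed. One of the two pads lies under the foot, the other is a spare lying beside the shelf.
- pad_thick_top (a point): Centre of the top of the thicker round rubber pad (34 mm across, 14 mm thicker), fixed. Either pad may be the one under the foot.
- caddy: Bystander, to be left alone: green battery caddy, 140 x 90 x 40 mm, lying on the desk. Origin at its underside, about mid-length (the key: under its round bow).
- valet_key: Bystander, to be left alone: flat nickel valet key, 60 mm long, lying on the desk. Origin at its underside, about mid-length (the key: under its round bow).
- fob_half: Bystander, to be left alone: translucent red fob case half, 68 x 36 x 9 mm, lying on the desk. Origin at its underside, about mid-length (the key: under its round bow).
- pry_tool: Bystander, to be left alone: flat chrome pry tool, 160 mm long, lying on the desk. Origin at its underside, about mid-length (the key: under its round bow).
- fob: Bystander, to be left alone: black key fob, 62 x 34 x 14 mm, lying on the desk. Origin at its underside, about mid-length (the key: under its round bow).
- driver: Bystander, to be left alone: screwdriver, 150 mm long, lying on the desk. Origin at its underside, about mid-length (the key: under its round bow).

How it is judged:
On the way, in this order (a step that is already met when the one before it is completed fails the run):
1. the level stands on the clear part of the shelf, lengthwise (x of level_center in the frame of shelf_spot between -0.045 and 0.045 m and y of level_center in the frame of shelf_spot between -0.03 and 0.03 m and z of level_center in the frame of shelf_spot between 0.014 and 0.02 m and angle between the x axis of level_center and the x axis of shelf_spot, either way round below 0.3 rad and angle between the z axis of level_center and the z axis of shelf_spot, either way round below 0.05 rad), for 0.2 s.
2. the foot is pressed down onto its pad by its gripped knob (((z of foot_tip in the frame of pad_thin_top below 0.002 m and horizontal distance between foot_tip and pad_thin_top below 0.015 m) or (z of foot_tip in the frame of pad_thick_top below 0.002 m and horizontal distance between foot_tip and pad_thick_top below 0.015 m)) and contact force between the fingers and foot_knob above 1.5 N), for 0.2 s.
At the end, for the whole second after the job is handed in: Level flat on the shelf, centre within 45 x 30 mm of the middle of the clear part, within 0.3 rad of lengthwise; fingers on the knob (over 1.5 N), foot tip within 2 mm of its pad; ball within 4 mm of the middle, shelf within 0.02 rad of level (all of step 1 and all of step 2 and value of joint level_ball between -0.004 and 0.004 m and value of joint shelf between -0.02 and 0.02 rad); the arm keeps its last pose, push and grip.
It fails at once if one of the six bystanders is pushed more than 30 mm away (distance of any of caddy, valet_key, fob_half, pry_tool, fob, driver from where it was at the start of the episode above 0.03 m).
It also fails if it takes over 61 s, if anything falls off the work surface, if the arm or the gripper's body presses on something with over 40 N, if the wrist force passes 120 N, or if a joint passes its speed limit or range.

## Working session

There is one attempt and no reset: what is moved stays moved. The work goes in short steps, each a Python script; the robot and the scene stay as the last script left them, time stands still between calls to the robot, and variables do not carry over. Pictures are saved under pics/ and viewed, at most 10 in all, crops included, and the job is handed in when it is done.

```bash
mkdir -p pics; ls
cat > h.py <<'E'
import numpy as np, cv2
from rig import *
def ray(cam,px,C=None):
    C=C or get_calibration(cam); T=np.array(C["T"])
    d=np.array([(px[0]-C["cx"])/C["fx"],-(px[1]-C["cy"])/C["fy"],-1.])
    return T[:3,3],T[:3,:3]@d
def onz(cam,px,z,C=None):
    o,d=ray(cam,px,C); return o+d*(z-o[2])/d[2]
def proj(cam,P,C=None):
    C=C or get_calibration(cam); T=np.array(C["T"])
    p=T[:3,:3].T@(np.array(P)-T[:3,3]); return np.array([C["cx"]+C["fx"]*p[0]/-p[2],C["cy"]-C["fy"]*p[1]/-p[2]])
def tri(obs):
    A=np.zeros((3,3));b=np.zeros(3)
    for o,d in obs:
        d=d/np.linalg.norm(d);M=np.eye(3)-np.outer(d,d);A+=M;b+=M@o
    return np.linalg.solve(A,b)
E
python3 - <<'E'
from h import *
np.set_printoptions(precision=4,suppress=True)
im={}
for c in ["side","top"]:
    im[c]=snapshot(c); print(c,{k:np.array(v) for k,v in get_calibration(c).items()})
    for l in ["level_center","shelf_spot","foot_knob","foot_tip","pad_thin_top","pad_thick_top","caddy","driver","pry_tool","fob"]:
        print(l,[(np.round(r["pixel"],1),round(r["confidence"],2)) for r in place_of(c,l)[:2]])
    cv2.imwrite(f"pics/{c}0.png",im[c])
print(read_state()["time_s"],read_state()["tool_rot"])
E
```

```text
pics
side {'fx': array(509.7246), 'fy': array(509.7246), 'cx': array(271.8779), 'cy': array(213.6176), 'T': array([[-0.9661, -0.159 ,  0.2036,  0.7955],
       [ 0.2582, -0.5707,  0.7795,  0.9627],
       [-0.0078,  0.8056,  0.5924,  0.857 ],
       [ 0.    ,  0.    ,  0.    ,  1.    ]])}
level_center [(array([353.6, 346.3]), 0.85), (array([309.4, 176.1]), 0.23)]
shelf_spot []
foot_knob [(array([286.7, 197.7]), 0.67)]
foot_tip []
pad_thin_top [(array([293.1, 264.4]), 0.64)]
pad_thick_top [(array([288. , 228.4]), 0.6)]
caddy [(array([242.6, 391.7]), 0.58)]
driver [(array([214.7, 167.4]), 0.75)]
pry_tool []
fob [(array([310.1, 173.7]), 0.48)]
top {'fx': array(430.8314), 'fy': array(430.8314), 'cx': array(285.0318), 'cy': array(208.8431), 'T': array([[-0.0083,  0.9979, -0.0636,  0.4436],
       [-1.    , -0.0084, -0.0019, -0.0235],
       [-0.0024,  0.0636,  0.998 ,  1.207 ],
       [ 0.    ,  0.    ,  0.    ,  1.    ]])}
level_center [(array([155.6, 233.1]), 0.95)]
shelf_spot [(array([293.1, 172.2]), 0.92), (array([407.8, 213.8]), 0.4)]
foot_knob [(array([293.1, 218.9]), 0.5), (array([187.9, 271.3]), 0.23)]
foot_tip [(array([153.5, 233.2]), 0.72), (array([292.2, 219.4]), 0.55)]
pad_thin_top [(array([256.9, 214.5]), 0.56)]
pad_thick_top []
caddy [(array([143.1, 146.1]), 0.72)]
driver [(array([432.9, 174.7]), 0.88)]
pry_tool [(array([409.1, 214.2]), 0.58), (array([432.8, 176.2]), 0.47)]
fob [(array([396.3, 274.3]), 0.86)]
1.1 [[-0.8992  0.4375  0.    ]
 [ 0.4375  0.8992  0.    ]
 [-0.      0.     -1.    ]]
```

View pics/side0.png

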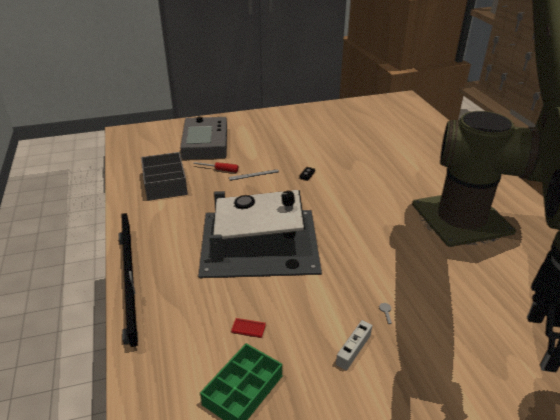

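View pics/top0.png

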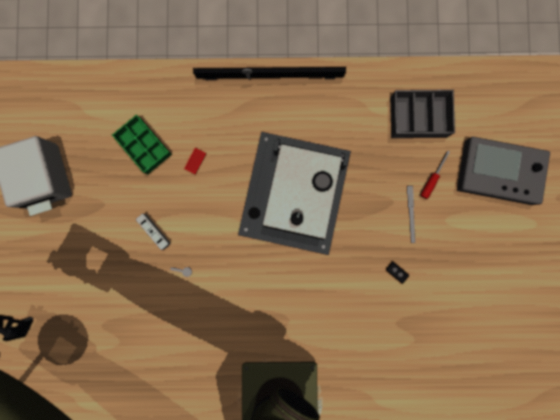

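The side view shows the level at (354,343), the knob at (288,199) and the spare pad at (292,264). In the top view the level is at (153,231), the knob (297,216), the disc (322,181), and the shelf is yawed slightly with its hinge at the far end. Next I'll work out the geometry and look from above the level.

Run:
```python
from h import *
np.set_printoptions(precision=4,suppress=True)
print("knob",tri([ray("side",(286.7,197.7)),ray("top",(295.5,217))]))
print("level",tri([ray("side",(353.6,346.3)),ray("top",(155,232.5))]), onz("top",(155,232.5),.017))
print("disc",onz("top",(322.5,181),.093))
print("spare",onz("top",(254,212.5),.01))
snapshot("top")
for l in ["level_center","shelf_spot"]:
    for r in masks_of("top",l)[:1]:
        m=r["mask"]; z=.03 if l[0]=='l' else .085
        pts=np.argwhere(m)[:,::-1]
        W=np.array([onz("top",p,z)[:2] for p in pts]).astype(np.float32)
        print(l,r["confidence"],cv2.minAreaRect(W*1000),len(pts), W.mean(0))
p=np.array([0.40,0.285,0.2]); 
th=None
# go above the level
L=onz("top",(155,232.5),.017)
a=np.arctan2(L[1],L[0]); R=np.array([[np.sin(a),np.cos(a),0],[-np.cos(a),np.sin(a),0],[0,0,-1]]); R[:,0]*=np.sign(np.linalg.det(R))
env.goto(np.array([L[0],L[1],0.22]),R)
im=snapshot("wrist");cv2.imwrite("pics/w1.png",im)
print(place_of("wrist","level_center")[:2],[onz("wrist",r["pixel"],.017) for r in place_of("wrist","level_center")[:2]])
s=read_state();print(s["time_s"],s["eef_pos"],s["joints"],R)
```

```text
knob [ 0.4921 -0.0477  0.1309]
level [0.4587 0.3402 0.008 ] [0.457  0.3381 0.017 ]
disc [ 0.5863 -0.1195  0.093 ]
spare [0.5104 0.0651 0.01  ]
level_center 0.9 ((462.08807373046875, 338.5957946777344), (113.58617401123047, 32.682491302490234), 40.62179183959961) 482 [0.4616 0.3384]Traceback (most recent call last):
  File "<stdin>", line 12, in <module>
  File "h.py", line 8, in onz
    o,d=ray(cam,px,C); return o+d*(z-o[2])/d[2]
        ~~~^^^^^^^^^^
  File "h.py", line 4, in ray
    C=C or get_calibration(cam); T=np.array(C["T"])
           ~~~~~~~~~~~~~~~^^^^^
ValueError: time passes only in moves, steps and waits
```

Run:
```python
from h import *
np.set_printoptions(precision=4,suppress=True)
L=np.array([.460,.3385]); a=np.radians(40.6)
# tool y across the level
R=np.array([[np.cos(a),np.sin(a),0],[np.sin(a),-np.cos(a),0],[0,0,-1]])
q=env.solve_ik(np.array([*L,.2]),R); Rm=R@np.diag([-1,-1,1]); q2=env.solve_ik(np.array([*L,.2]),Rm); print(q,q2)
env.goto(np.array([*L,0.2]),R)
C=get_calibration("wrist");im=snapshot("wrist");cv2.imwrite("pics/w1.png",im)
r=place_of("wrist","level_center")[:2];print([(x["confidence"],x["pixel"],onz("wrist",x["pixel"],.017,C)) for x in r])
m=masks_of("wrist","level_center")[0]["mask"]
W=np.array([onz("wrist",p,.03,C)[:2] for p in np.argwhere(m)[::7,::-1]]).astype(np.float32)
print(cv2.minAreaRect(W*1000))
s=read_state();print(s["time_s"],s["eef_pos"],s["joints"])
```

```text
[ 0.5404 -0.0277  1.8608 -0.      1.3085  1.4026] [ 0.5404 -0.0277  1.8608 -0.      1.3085 -1.739 ]
[(0.72, [278.4, 175.1], array([0.4627, 0.3459, 0.017 ]))]
((462.2164001464844, 344.016357421875), (112.74354553222656, 26.4932804107666), 41.2352294921875)
2.7333 [0.4597 0.3392 0.2002] [ 0.5417 -0.0275  1.8603  0.0001  1.3085  1.4023]
```

View pics/w1.png

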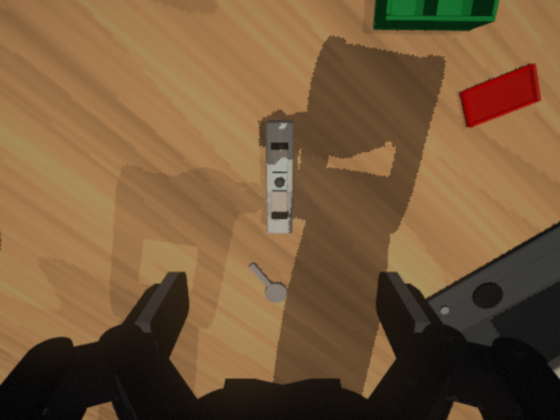

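The wrist view shows the level at (279,177), aligned with the tool x axis. The key at (270,283) is well clear of the fingers. Now I'll grip the level, lift it and look at the shelf.

Run:
```python
from h import *
np.set_printoptions(precision=4,suppress=True)
def Rt(a): return np.array([[np.cos(a),np.sin(a),0],[np.sin(a),-np.cos(a),0],[0,0,-1]])
L=np.array([.4624,.3445]); R=Rt(np.radians(41.2))
env.command_gripper(.06)
env.move_linear(np.array([*L,.05]),R,v=.15)
print(env.move_linear(np.array([*L,.007]),None,v=.08,guard=8))
env.command_gripper(0.0,40)
s=read_state();print(s["gripper_width"],s["finger_force"],s["eef_pos"])
env.move_linear(np.array([*L,.25]),None,v=.2)
env.goto(np.array([.49,-.03,.33]),Rt(np.radians(-14)))
C=get_calibration("wrist");im=snapshot("wrist");cv2.imwrite("pics/w2.png",im)
import pickle;pickle.dump(C,open("C2.pkl","wb"))
for l in ["shelf_spot","foot_knob","level_center"]:
  r=place_of("wrist",l)[:2];print(l,[(x["confidence"],x["pixel"],onz("wrist",x["pixel"],.085,C)) for x in r])
ms=masks_of("wrist","shelf_spot")
if ms: np.save("m2.npy",ms[0]["mask"])
s=read_state();print(s["time_s"],s["eef_pos"],s["joints"],s["gripper_width"])
```

```text
False
0.025192443437713895 40.976035594940186 [0.463  0.3449 0.0078]
shelf_spot [(0.57, [264.1, 65.6], array([ 0.605 , -0.0383,  0.085 ]))]
foot_knob []
level_center [(0.6, [282.7, 286.9], array([0.333 , 0.0084, 0.085 ]))]
8.3917 [ 0.4901 -0.0293  0.3297] [-0.1691 -0.2779  1.866   0.0001  1.554   1.6445] 0.025335877503345816
```

View pics/w2.png

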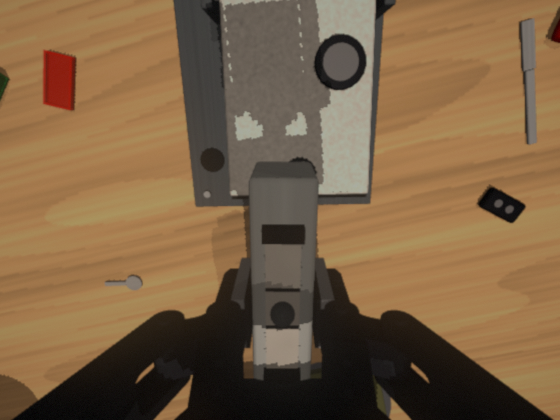

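The level is held mid-length. In the wrist view the shelf's near corners are at (231,194) and (367,194), and the disc is at (341,62). I'll fit the shelf pose to these points and the top view's.

```bash
cat >> h.py <<'E'
def Rt(a): return np.array([[np.cos(a),np.sin(a),0],[np.sin(a),-np.cos(a),0],[0,0,-1]])
def shelfT(p,s):
    "shelf_spot frame pose; p = hinge-level spot x,y (at s=0) and yaw; s slope"
    x,y,a=p; Z=np.array([[np.cos(a),-np.sin(a),0],[np.sin(a),np.cos(a),0],[0,0,1]])
    Y=np.array([[np.cos(s),0,np.sin(s)],[0,1,0],[-np.sin(s),0,np.cos(s)]]) # -x end goes up for s>0
    h=np.array([.07,0,-.006]); t=Z@(h-Y@h)+np.array([x,y,.075])
    return Z@Y,t
E
python3 - <<'E'
from h import *
import pickle
from scipy.optimize import least_squares
np.set_printoptions(precision=4,suppress=True)
C={"w":pickle.load(open("C2.pkl","rb")),"t":get_calibration("top"),"s":get_calibration("side")}
D=[("w",(231,194),(-.145,.045,0)),("w",(367,194),(-.145,-.119,0)),("w",(341,62),(0,-.082,.008)),
("t",(265,226),(-.145,.045,0)),("t",(325,238),(-.145,-.119,0)),("t",(322.5,181),(0,-.082,.008)),("t",(278,147),(.077,.045,0)),("t",(343,158),(.077,-.119,0))]
def f(p):
    R,t=shelfT(p[:3],p[3]); e=[]
    for c,px,q in D: e+=list((proj(c,R@np.array(q)+t,C[c])-px)*(1 if c=="t" else .5))
    return np.array(e)
for fix in (False,True):
    g=(lambda p:f([*p[:3],.1])) if fix else f
    r=least_squares(g,[.61,-.04,-.24,.1],loss="soft_l1"); p=r.x.copy()
    if fix:p[3]=.1
    print(p,f(p).reshape(-1,2))
    R,t=shelfT(p[:3],p[3]); k=[R@np.array([-.115,-.037,z])+t for z in (.02,.03,.04)]
    print("knob",k,proj("t",k[1],C["t"]),proj("s",k[1],C["s"]))
np.save("shelf.npy",p[:3])
E
```

```text
[ 0.6034 -0.0392 -0.2186  0.0561] [[ 1.1047  1.051 ]
 [ 0.486  -0.5417]
 [ 0.1715  0.923 ]
 [-1.9525 -0.5834]
 [-0.1448  0.6262]
 [-0.2278  0.2314]
 [ 2.9636 -3.0133]
 [-1.5995 -1.2876]]
knob [array([ 0.4848, -0.0508,  0.1053]), array([ 0.4854, -0.0509,  0.1153]), array([ 0.4859, -0.051 ,  0.1253])] [296.709 219.681] [289.0816 201.6847]
[ 0.603  -0.0386 -0.2178  0.1   ] [[ 0.383   1.9855]
 [ 1.3215  0.3022]
 [ 0.1914  0.5648]
 [-2.2406 -0.8909]
 [ 0.0983  0.375 ]
 [-0.2756 -0.1243]
 [ 2.7432 -2.9322]
 [-1.8264 -1.2618]]
knob [array([ 0.4862, -0.0507,  0.1133]), array([ 0.4872, -0.0509,  0.1233]), array([ 0.4881, -0.0511,  0.1332])] [296.7842 218.8385] [288.4299 199.2072]
```

Run:
```python
from h import *
np.set_printoptions(precision=4,suppress=True)
p=np.load("shelf.npy"); R,t=shelfT(p,.1); F=R@np.diag([1,-1,-1.])
P=lambda z:R@np.array([.012,.006,z])+t
env.goto(P(.13),F)
env.move_linear(P(.03),None,v=.12)
hit=env.move_linear(P(.0),None,v=.03,guard=4)
e=np.array(read_state()["eef_pos"]); print(hit,R.T@(e-t),read_state()["force"])
env.command_gripper(.05)
env.move_linear(P(.1),None,v=.12)
env.goto(R@np.array([-.13,-.0,.25])+t,Rt(p[2]))
C=get_calibration("wrist");im=snapshot("wrist");cv2.imwrite("pics/w3.png",im)
for l in ["shelf_spot","foot_knob","level_center","level_ball"]:
  r=place_of("wrist",l)[:1]
  for x in r: print(l,x["confidence"],x["pixel"],R.T@(onz("wrist",x["pixel"],{"f":.123,"l":.105,"s":.083}[l[0]],C)-t))
import pickle;pickle.dump(C,open("C3.pkl","wb"))
s=read_state();print(s["time_s"],s["eef_pos"],s["joints"])
```

```text
True [0.0118 0.006  0.0081] [0.5291 0.1686 4.862 ]
shelf_spot 0.84 [281.3, 74.0] [0.0012 0.0002 0.0012]
foot_knob 0.65 [312.8, 180.1] [-0.1155 -0.0353  0.0297]
level_center 0.55 [314.0, 179.8] [-0.1178 -0.0384  0.0113]Traceback (most recent call last):
  File "<stdin>", line 14, in <module>
ValueError: it knows: caddy, driver, fob, fob_half, foot_knob, foot_tip, level_center, pad_thick_top, pad_thin_top, pry_tool, shelf_spot, valet_key
```

View pics/w3.png

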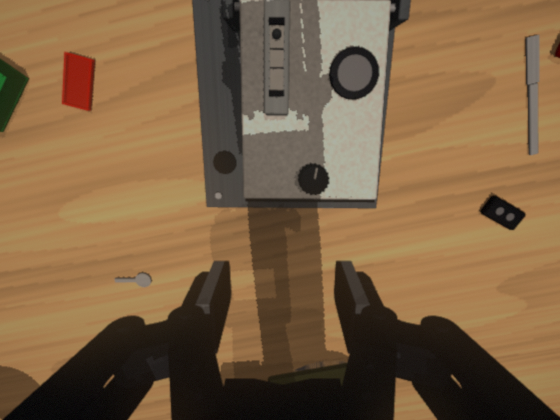

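The level stands on the shelf beside the disc with its ball at the hinge end (277,34), and the knob is at (313,180), where the model puts it. Next is the knob height, from the side view.

Run:
```python
from h import *
np.set_printoptions(precision=4,suppress=True)
p=np.load("shelf.npy"); R,t=shelfT(p,.1)
im=snapshot("side"); C=get_calibration("side")
r=masks_of("side","foot_knob")
for x in r[:2]:
    a=np.argwhere(x["mask"]); print(x["confidence"],x["pixel"],a.min(0),a.max(0))
print(proj("side",R@np.array([-.115,-.037,.0])+t),[r["pixel"] for r in place_of("side","foot_knob")])
for z in (.02,.03,.04,.05):
    pts=np.array([proj("side",R@np.array([-.115+.016*np.cos(u),-.037+.016*np.sin(u),z+h])+t,C) for u in np.linspace(0,6.28,40) for h in(-.014,.014)])
    print(z,proj("side",R@np.array([-.115,-.037,z])+t,C),pts.min(0)[::-1],pts.max(0)[::-1])
cv2.imwrite("pics/s4.png",cv2.resize(im[160:280,200:330],None,fx=5,fy=5,interpolation=cv2.INTER_CUBIC))
```

```text
0.59 [286.4, 198.9] [192 281] [206 293]
0.4 [244.5, 386.1] [344 200] [419 281]
[289.4637 208.7563] [[288.7, 197.4]]
0.02 [288.7777 202.4194] [194.2818 281.9821] [210.6021 295.5108]
0.03 [288.4299 199.2072] [191.0428 281.6007] [207.4166 295.1957]
0.04 [288.0789 195.9653] [187.774  281.2158] [204.2015 294.8776]
0.05 [287.7246 192.6933] [184.4749 280.8273] [200.9564 294.5567]
```

View pics/s4.png

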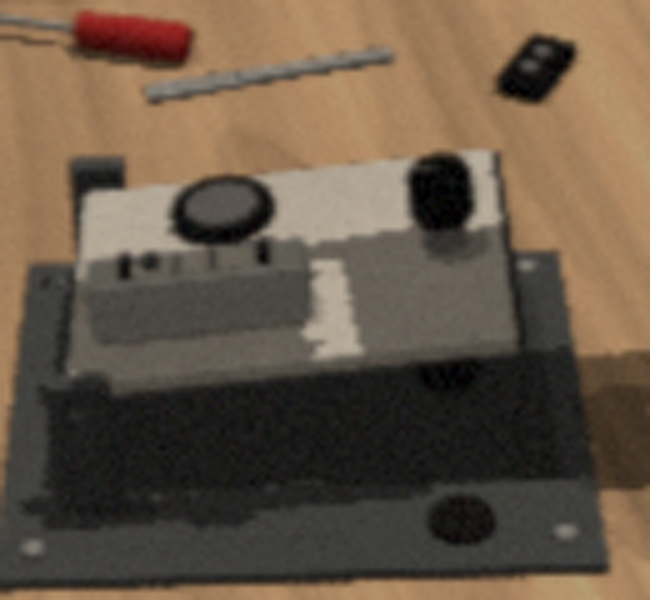

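The knob spans rows 190–206, so its half height is about 32 mm above the face. Now I'll grip it and press down along the hinge arc.

```bash
cat >> h.py <<'E'
PSH=np.load("shelf.npy")
def knob_pose(s,h,phi=0,zl=0.018):
    "TCP pose on the knob axis, shelf slope s, zl = height over face in shelf frame, h world z offset, phi turn (+ = ccw from above)"
    R,t=shelfT(PSH,s); c,n=np.cos(phi),np.sin(phi)
    return R@np.array([-.115,-.037,zl])+t+np.array([0,0,h]), R@np.array([[c,-n,0],[n,c,0],[0,0,1]])@np.array([[0,1.,0],[1,0,0],[0,0,-1]])
E
python3 - <<'E'
from h import *
np.set_printoptions(precision=4,suppress=True)
env.command_gripper(.055)
P,F=knob_pose(.1,.11); q=env.solve_ik(P,F); print(q)
env.goto(P,F)
f0=np.array(read_state()["force"])
env.move_linear(knob_pose(.1,.03)[0],None,v=.12)
print(env.move_linear(knob_pose(.1,0)[0],None,v=.06,guard=5))
env.command_gripper(0,80)
s=read_state();print(s["gripper_width"],s["finger_force"],np.array(s["force"])-f0,s["time_s"])
for k in range(1,36):
    sl=.1-.005*k; P,F=knob_pose(sl,0)
    env.move_linear(P,F,v=.02); st=read_state(); fz=st["force"][2]-f0[2]
    print(round(sl,3),np.round(fz,1),np.round(st["eef_pos"][2]-P[2],4))
    if fz>28: break
np.save("st.npy",[sl,f0[2]])
C=get_calibration("wrist")
cv2.imwrite("pics/w5.png",snapshot("wrist"));s=read_state();print(s["time_s"],s["gripper_width"],s["force"],s["joints"])
E
```

```text
[-0.2139 -0.1696  1.9578  0.0004  1.4534  0.0038]
False
0.02979554398779858 79.11311264382675 [ 5.6028 -1.1627 -1.827 ] 16.825
0.095 0.2 0.0018
0.09 1.9 0.0019
0.085 2.9 0.0019
0.08 2.0 0.0019
0.075 2.8 0.0019
0.07 2.6 0.0019
0.065 2.5 0.0018
0.06 2.2 0.0018
0.055 3.5 0.0019
0.05 3.4 0.0019
0.045 3.1 0.0019
0.04 3.1 0.0019
0.035 4.2 0.0023
0.03 9.5 0.0031
0.025 12.8 0.004
0.02 17.7 0.0048
0.015 20.5 0.0057
0.01 26.5 0.0066
0.005 30.4 0.0075
21.625 0.02967216568363545 [-3.0877 -0.2936 31.2944] [-0.2136 -0.1175  2.121  -0.0001  1.1379  0.004 ]
```

View pics/w5.png

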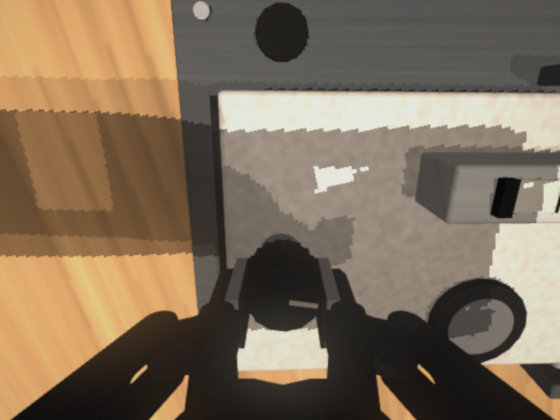

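The foot met its pad at a slope of about +0.035, so the foot end is high and needs about 1.75 rad counter-clockwise. I'll turn 1.3 rad first, keeping the push, and check the ball before and after.

```bash
cat >> h.py <<'E'
def views():
    out=[]
    for c,z in (("side",.095),("top",.095)):
        R,t=shelfT(PSH,0); u,v=proj(c,R@np.array([.012,.006,.034])+t).astype(int)
        im=snapshot(c); out.append(cv2.resize(im[v-30:v+30,u-38:u+38],None,fx=5,fy=5,interpolation=cv2.INTER_CUBIC))
    return np.hstack(out)
def turn(a,b,s=.005):
    n=int(np.ceil(abs(b-a)/.25))
    for f in np.linspace(a,b,n+1)[1:]:
        P,_=knob_pose(s,0); F=knob_pose(.0,0,f)[1]; env.goto(P,F)
E
python3 - <<'E'
from h import *
np.set_printoptions(precision=4,suppress=True)
sl,f0=np.load("st.npy")
A=views()
for a in np.arange(0,1.3,.325):
    turn(a,a+.325); s=read_state(); print(a+.325,s["force"][2]-f0,s["wrist_torque"],s["eef_pos"][2],s["time_s"])
env.pause(1.2)
cv2.imwrite("pics/v6.png",np.vstack([A,views()])[:, :]);print(read_state()["joints"],read_state()["finger_force"])
E
```

```text
0.325 28.548877134163725 [0.3084 1.2706 0.0781] 0.10146447380671827 22.2917
0.65 25.846127781662197 [0.4526 0.843  0.0858] 0.10144253754602219 22.8583
0.9750000000000001 24.621025323571097 [0.7511 0.4901 0.0988] 0.10149416278593429 23.425
1.3 24.49385752474666 [1.1721 0.1578 0.0934] 0.10148899026095508 23.9917
[-0.2122 -0.1205  2.1236  0.0045  1.1263 -1.2961] 82.45914941515366
```

View pics/v6.png

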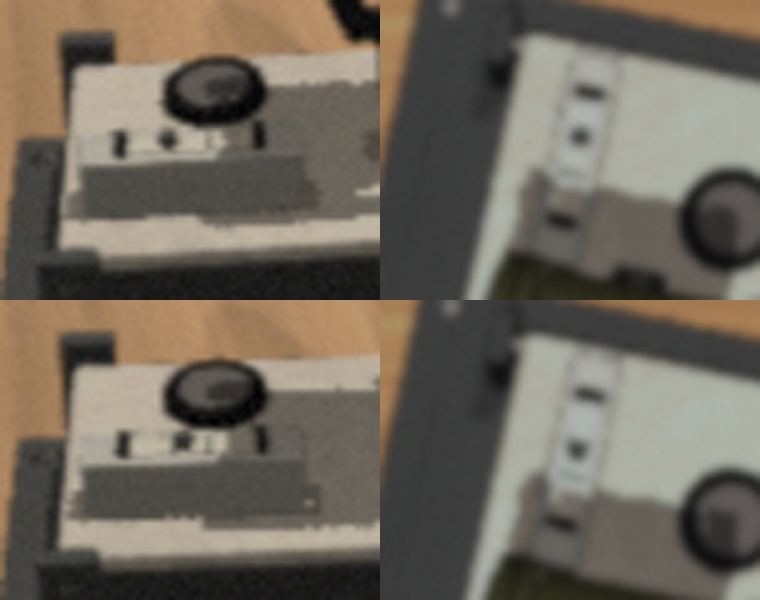

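Between the end marks the ball went from about 10 mm to about 4 mm hinge-ward, as predicted. About 0.72 rad more is needed.

Run:
```python
from h import *
np.set_printoptions(precision=4,suppress=True)
sl,f0=np.load("st.npy")
turn(1.3,2.02); env.pause(1.5)
s=read_state(); print(s["force"][2]-f0,s["wrist_torque"],s["eef_pos"][2],s["time_s"],s["finger_force"],s["joints"])
cv2.imwrite("pics/v7.png",views())
```

```text
28.5649239618393 [2.4065 0.2132 0.0379] 0.10150312709563034 27.8167 82.72611021995544 [-0.2107 -0.1209  2.1239  0.0091  1.1282 -2.016 ]
```

View pics/v7.png

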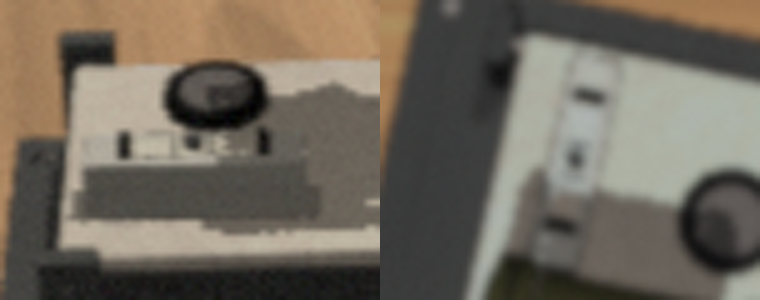

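The ball is centred: in the side view it is at 193 against a mid-mark of 194.5, and in the top view at 157 against 160. That is about 1 mm off, and the knob is still held with a 28 N push.

```bash
python3 -c "
from rig import *
print(job.sign_off(),read_state()['time_s'])"
```

```text
the job is handed in; nothing more can be done
the job is handed in; nothing more can be done
```

I handed the job in with the level standing on the shelf beside the disc, the foot pressed onto its pad by the gripped knob (about 28 N), and the ball within about 1 mm of centre by my reading of the pictures; sign-off gave no verdict.

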